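# Unstack the soap delivery onto its display trays

## Task

Take the small delivery stack apart from the top, one piece at a time: first stand the lime-lidded jar upright in the middle of the lime tray, then lay the orange carton in the orange tray, then the teal and plum cartons, in either order, in the trays of their own colours. Each carton lies the same way up as it came, lengthwise and flat on the tray's floor inside the rim; set everything down gently rather than dropping or tipping it. Leave the two black-lidded jars standing where they are, and let go of everything at the end.

Things in the scene. Friction and masses are not known exactly. Their poses are not given: they have to be found in the camera images.
- carton_teal: dark teal (blue-green) soap carton, a closed rigid box 124 x 42 x 40 mm high (x, y, z), about 0.12 kg, with a small cream label on top and sides. One of the two lower cartons: they start side by side on a round plywood board (6 mm thick), parallel, about 40 mm of clear space between them, with the orange carton resting across both. Origin: centre of its underside; x along its length, z up. Grip it across its 42 mm width.
- carton_plum: dark plum purple soap carton, a closed rigid box 124 x 42 x 40 mm high (x, y, z), about 0.12 kg, with a small cream label on top and sides. One of the two lower cartons: they start side by side on a round plywood board (6 mm thick), parallel, about 40 mm of clear space between them, with the orange carton resting across both. Origin: centre of its underside; x along its length, z up. Grip it across its 42 mm width.
- carton_orange: bright orange soap carton, a closed rigid box 124 x 42 x 40 mm high (x, y, z), about 0.12 kg, with a small cream label on top and sides. It starts lying across the two lower cartons, at right angles to them, with the jar on top of it. Origin: centre of its underside; x along its length, z up. Grip it across its 42 mm width.
- jar_lime: small round amber glass jar with lime-green lid, 44 mm diameter, 60 mm high, about 0.15 kg; starts standing on the orange carton, the top of the stack. Origin: centre of its underside, z up.
- tray_teal: low display tray fixed to the table, teal floor with a pale wooden rim, the place of the teal carton. Outside 168 x 80 mm; inside the rim 156 x 68 mm (x, y). Floor 4 mm and rim 10 mm above the table, rim 6 mm thick. Origin: centre of its underside at table height; x along its length, z up.
- tray_plum: low display tray fixed to the table, plum floor with a pale wooden rim, the place of the plum carton. Outside 168 x 80 mm; inside the rim 156 x 68 mm (x, y). Floor 4 mm and rim 10 mm above the table, rim 6 mm thick. Origin: centre of its underside at table height; x along its length, z up.
- tray_orange: low display tray fixed to the table, orange floor with a pale wooden rim, the place of the orange carton. Outside 168 x 80 mm; inside the rim 156 x 68 mm (x, y). Floor 4 mm and rim 10 mm above the table, rim 6 mm thick. Origin: centre of its underside at table height; x along its length, z up.
- tray_lime: low display tray fixed to the table, lime floor with a pale wooden rim, the place of the jar with the lime-green lid. Outside 168 x 80 mm; inside the rim 156 x 68 mm (x, y). Floor 4 mm and rim 10 mm above the table, rim 6 mm thick. Origin: centre of its underside at table height; x along its length, z up.
- jar_black_l: bystander: amber glass jar with black lid, 44 mm diameter, 50 mm high, loose, standing on the table on the robot's left; leave it alone. Origin: centre of its underside.
- jar_black_r: bystander: amber glass jar with black lid, 44 mm diameter, 50 mm high, loose, standing on the table on the robot's right; leave it alone. Origin: centre of its underside.
There are look-alikes about, which are no part of the job. Several things have the shape of the carton_plum; the one meant has the colours described above.

How it is judged:
On the way, in this order (a step that is already met when the one before it is completed fails the run):
1. the lime-lidded jar stands released in the middle of the lime tray (x of jar_lime in the frame of tray_lime between -0.025 and 0.025 m and y of jar_lime in the frame of tray_lime between -0.015 and 0.015 m and z of jar_lime in the frame of tray_lime below 0.008 m and angle between jar_lime's own z axis and vertical below 0.08 rad and contact force between jar_lime and the fingers below 0.1 N), for 0.2 s.
2. the orange carton lies released in the orange tray (x of carton_orange in the frame of tray_orange between -0.018 and 0.018 m and y of carton_orange in the frame of tray_orange between -0.015 and 0.015 m and z of carton_orange in the frame of tray_orange below 0.008 m and angle between carton_orange's own z axis and vertical below 0.08 rad and angle between the x axis of carton_orange and the x axis of tray_orange, either way round below 0.3 rad and contact force between carton_orange and the fingers below 0.1 N), for 0.2 s.
3. the teal and plum cartons lie released in their own trays (x of carton_teal in the frame of tray_teal between -0.018 and 0.018 m and y of carton_teal in the frame of tray_teal between -0.015 and 0.015 m and z of carton_teal in the frame of tray_teal below 0.008 m and angle between each of carton_teal, carton_plum's own z axis and vertical below 0.08 rad and angle between the x axis of carton_teal and the x axis of tray_teal, either way round below 0.3 rad and contact force between each of carton_teal, carton_plum and the fingers below 0.1 N and x of carton_plum in the frame of tray_plum between -0.018 and 0.018 m and y of carton_plum in the frame of tray_plum between -0.015 and 0.015 m and z of carton_plum in the frame of tray_plum below 0.008 m and angle between the x axis of carton_plum and the x axis of tray_plum, either way round below 0.3 rad), for 0.2 s.
At the end, for the whole second after the job is handed in: Each carton lies flat (0.08 rad) on the floor of its own colour's tray, within 18 mm along and 15 mm across of its centre, aligned within 0.3 rad; the jar stands upright in the lime tray within 25 mm along and 15 mm across of its centre; all released and at rest (all of step 1 and all of step 2 and all of step 3 and linear speed of each of carton_teal, carton_plum, carton_orange, jar_lime below 0.02 m/s and angular speed of each of carton_teal, carton_plum, carton_orange, jar_lime below 0.2 rad/s); the robot touches nothing.
It fails at once if a carton or the lime-lidded jar is tipped over (past 0.7 rad) (angle between any of carton_teal, carton_plum, carton_orange, jar_lime's own z axis and vertical above 0.7 rad).
It fails at once if a carton or the lime-lidded jar falls free (faster than 0.8 m/s, a drop of over 30 mm) ((linear speed of carton_teal above 0.8 m/s and contact force between carton_teal and the fingers below 0.01 N) or (linear speed of carton_plum above 0.8 m/s and contact force between carton_plum and the fingers below 0.01 N) or (linear speed of carton_orange above 0.8 m/s and contact force between carton_orange and the fingers below 0.01 N) or (linear speed of jar_lime above 0.8 m/s and contact force between jar_lime and the fingers below 0.01 N)).
It fails at once if a black-lidded jar is shifted by more than 20 mm or knocked over (distance of any of jar_black_l, jar_black_r from where it was at the start of the episode above 0.02 m or angle between any of jar_black_l, jar_black_r's own z axis and vertical above 0.5 rad).
It also fails if it takes over 115 s, if anything falls off the work surface, if the arm or the gripper's body presses on something with over 40 N, if the wrist force passes 120 N, or if a joint passes its speed limit or range.

## Robot

A 6-joint arm with a two-finger parallel gripper is mounted at the origin on the work surface. World frame = base frame: x ahead of the robot, y to its left, z up, the work surface at z = 0. Lengths are in m, angles in rad, forces in N, time in s.
With the tool pointing down it reaches from about 0.375 to 0.975 m from the base axis. Payload 3.8 kg.
Tool frame: the origin (TCP) lies midway between the tips of the shut fingers; the grasp point (between the pads) lies 19 mm behind it; z points along the fingers, y is the direction in which the jaws open and shut (so a half turn about z gives the same grasp; the last joint's range is limited). The gripper opens to 85 mm and grips with 20 to 120 N. Pads are 22 mm wide; open, the fingers measure 114 mm over their backs; the gripper's body (76 mm by 85 mm) begins 54 mm behind the grasp point. The pads swing forward as they close: fully open they stand 13 mm farther back than shut.
Start: joints at [1.263, 0.264, 1.604, -0, 1.274, -0.037], TCP at [0.181, 0.65, 0.231] pointing down, gripper open.
Joint ranges: [-2.63, 2.63], [-0.94, 2.18], [0.31, 2.57], [-1.31, 4.45], [0, 2.66], [-2.55, 2.55]. Speed limits (rad/s): [2.57, 2.57, 3.14, 3.14, 3.14, 3.14].

## Interface

Orientations are given as a rotation vector (axis times angle).
In Python, from workcell import bot gives the robot as it stands.
- The arm moves only by the tool drive_tool, never from a script. Its argument "steps" is a list of rows, each a list of 2 entries, a list of its own where there are three numbers: the shift along the tool's x, y, z in mm, then the turn about the tool's z in degrees. In form: [[[dx, dy, dz], twist], ...]. A call has 1 to 8 rows; each row shifts and turns the commanded pose from where the row before left it, along the tool's axes as they then stand; what a row does not reach is not made up. A row lasts 1/12 s, in which the tool goes at most 41.7 mm and 7.16 degrees, less where a joint would pass 70% of its speed; a pose out of reach is approached as far as the arm can. A call is refused whole if a number of a shift passes 41.7 or a number of a turn 7.16, either way. A call with a gripper value outside its range is refused whole. "jaw" is the opening, from 0 (shut) to 1 (fully open), set as the call begins (left out, the last holds). The fingers move at their own pace and stop on an object; "force" is the grip in N (left out, the last holds). Time passes only in rows, so rows that do not move let the fingers close. It gives the time, the measured TCP pose, the force and the opening at its end, in the units of the state.
- bot.read_state(): the state, without advancing time (a new reading comes with each control period).
- bot.read_camera(name): name is "scene" or "top" or "wrist"; returns the picture (384x512x3 uint8, red, green, blue); there is no depth.
- bot.camera_info(name): a dict with "fx", "fy", "cx", "cy" (pixels), "position" and "attitude" of the camera in the world. Camera axes: x right, y down, z forward; pixel columns grow to the right and rows downward; lengths in m; the calibration is good to about 2 mm. A picture is of the moment at which its call begins: read the wrist's pose just before it. camera_info takes no time and is no camera call; for the wrist camera it gives the pose at the moment of the call.
- bot.finish_job(): hands the job in, once; it reports no verdict.
The state is a dict: "time": time; "q": joint angles; "joint_vel": joint speeds; "joint_torque": joint torques, N m; "tool_pos": TCP position; "tcp_rot": TCP orientation; "wrist_force": force on the tool from outside, world axes, zero at the start; "torque": the same for the moment, N m; "width": opening from 0.0 (shut) to 1.0 (fully open).
Only numpy, scipy, OpenCV 4.12 (cv2) and the standard library are available. Lean on these libraries where they do the work, as an engineer would, in place of code of your own. Each camera call takes 0.05 s, during which the arm holds its last target.

## Working session

There is one attempt and no reset: what is moved stays moved. The work goes in short steps, Python scripts to look and compute and a tool call to move; the robot and the scene stay as the last step left them, time stands still between calls to the robot, and variables do not carry over. Pictures are saved under pics/ and viewed, and the job is handed in when it is done.

Besides the shell and the picture viewer there is one more tool, called after "Request:" as name(argument=value, ...) on one line, values as JSON. drive_tool: Moves the arm, as the interface text tells. Its arguments: {"type":"object","properties":{"steps":{"type":"array","items":{"type":"array"}},"jaw":{"type":"number"},"force":{"type":"number"}},"required":["steps"]}

```bash
mkdir -p pics
python3 - <<'E'
from workcell import bot
import cv2
for n in("top","scene"):
    im=bot.read_camera(n); cv2.imwrite(f"pics/{n}0.png",im[...,::-1]); i=bot.camera_info(n); print(n,i)
s=bot.read_state(); print(s)
E
```

```text
top {'fx': 414.01203101854446, 'fy': 414.01203101854446, 'cx': 253.7893609756489, 'cy': 187.8988251603897, 'position': array([ 0.39123033, -0.06739582,  1.26306568]), 'attitude': array([-2.22035074,  2.20436234, -0.04190362])}
scene {'fx': 491.3630003188724, 'fy': 491.3630003188724, 'cx': 263.0327869949823, 'cy': 195.99402646823188, 'position': array([ 1.40134191, -0.65099119,  0.97525638]), 'attitude': array([-1.97927924, -1.15430253,  0.53779363])}
{'time': 0.1, 'q': array([ 1.26306485e+00,  2.64717012e-01,  1.60524235e+00, -3.39263745e-06,
        1.27374448e+00, -3.68848286e-02]), 'joint_vel': array([ 0.00156187, -0.00381   , -0.0033148 ,  0.00116792, -0.00086652,
        0.000814  ]), 'joint_torque': array([ 6.29019978e-04, -5.16718554e+01, -3.68585336e+01, -6.42623627e-05,
        6.49502501e-03,  4.47916716e-05]), 'tool_pos': array([0.18038202, 0.64974829, 0.23005749]), 'tcp_rot': array([-0.42409549, -3.1124721 ,  0.00326764]), 'wrist_force': array([ 0.00640675, -0.45354899, -0.26341162]), 'torque': array([-0.00372319,  0.00923096, -0.05073411]), 'width': 1.002065631383428}
```

View pics/top0.png

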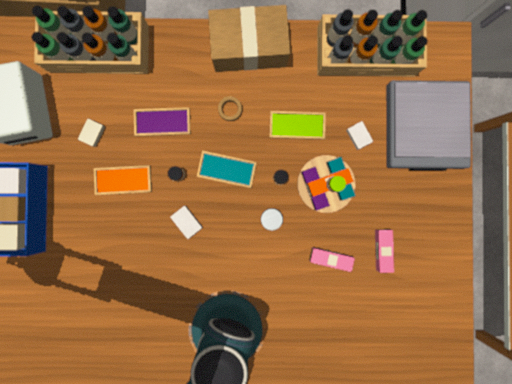

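View pics/scene0.png

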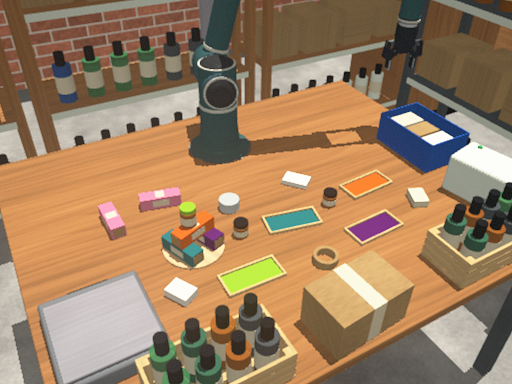

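```bash
cat > h.py <<'E'
import numpy as np, cv2
from scipy.spatial.transform import Rotation as R
def unproj(i,uv,z):
    uv=np.atleast_2d(uv).astype(float)
    d=np.c_[(uv[:,0]-i['cx'])/i['fx'],(uv[:,1]-i['cy'])/i['fy'],np.ones(len(uv))]@R.from_rotvec(i['attitude']).as_matrix().T
    p=i['position']; t=(z-p[2])/d[:,2]; return p+d*t[:,None]
def proj(i,P):
    c=(np.atleast_2d(P)-i['position'])@R.from_rotvec(i['attitude']).as_matrix()
    return np.c_[c[:,0]/c[:,2]*i['fx']+i['cx'],c[:,1]/c[:,2]*i['fy']+i['cy']]
def blobs(im,h0,h1,smin=100,vmin=40,amin=20):
    hsv=cv2.cvtColor(im,cv2.COLOR_RGB2HSV)
    m=cv2.inRange(hsv,(h0,smin,vmin),(h1,255,255))
    n,l,st,ce=cv2.connectedComponentsWithStats(m)
    return [(np.argwhere(l==k)[:,::-1],st[k],ce[k]) for k in range(1,n) if st[k][4]>=amin]
E
python3 - <<'E'
from h import *
from workcell import bot
i=bot.camera_info("top"); im=cv2.imread("pics/top0.png")[...,::-1].copy()
cv2.imwrite("pics/crop0.png",cv2.resize(im[145:225,265:385],None,fx=6,fy=6,interpolation=cv2.INTER_CUBIC)[...,::-1])
print([proj(i,[0,0,0])])
for nm,a,b,s,v in [("orange",6,13,230,200),("lime",30,45,150,80),("teal",80,100,150,50),("plum",130,155,100,30)]:
    for pts,st,ce in blobs(im,a,b,s,v):
        P=unproj(i,pts,0.004)[:,:2].astype(np.float32)
        r=cv2.minAreaRect(P*1000)
        print(nm,st[4],ce.round(1),P.mean(0).round(4),np.round(r[0],1),np.round(r[1],1),round(r[2],1))
E
```

```text
[array([[226.31891071, 328.77098259]])]
orange 99 [345.2 175.2] [ 0.4672 -0.3587] [ 469.3 -356.6] [56.4 31.3] 58.8
orange 111 [318.5 186.8] [ 0.431 -0.277] [ 432.3 -275. ] [40.4 50.3] 18.8
lime 1116 [297.1 124.6] [ 0.6209 -0.211 ] [ 621.  -210.8] [154.6  67.5] 88.9
lime 196 [336.9 183.5] [ 0.4417 -0.3334] [ 441.6 -333.6] [45.2 45.5] 45.2
teal 970 [226.3 168.9] [0.4835 0.0041] [483.4   4.3] [148.8  60.5] 78.6
teal 152 [335.7 164.9] [ 0.4983 -0.3295] [ 498.1 -329.5] [32.9 43.5] 20.9
teal 133 [346.3 192.3] [ 0.415  -0.3621] [ 415.9 -359.2] [35.2 43. ] 23.3
plum 1015 [161.4 121.2] [0.6276 0.2032] [627.7 202.8] [ 62.6 150.7] 2.4
plum 158 [310.1 174.6] [ 0.4681 -0.2514] [ 468.1 -251.2] [34.2 42.6] 20.8
plum 181 [319.8 201.4] [ 0.3868 -0.2811] [ 387.1 -281.1] [39.4 42.5] 18.7
```

View pics/crop0.png

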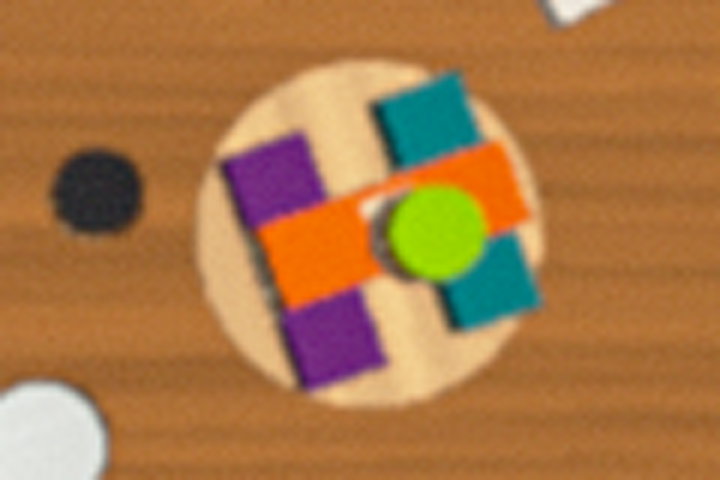

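Run:
```python
from h import *
from workcell import bot
i=bot.camera_info("top"); im=cv2.imread("pics/top0.png")[...,::-1].copy()
hsv=cv2.cvtColor(im,cv2.COLOR_RGB2HSV); print(hsv[180,122],hsv[187,318],hsv[175,145+0],hsv[165,336],hsv[174,310])
def rect(nm,a,b,s,v,z,x0,y0,x1,y1):
    hs=hsv[y0:y1,x0:x1]; m=cv2.inRange(hs,(a,s,v),(b,255,255))
    pts=np.argwhere(m>0)[:,::-1]+[x0,y0]
    P=unproj(i,pts,z)[:,:2].astype(np.float32)*1000; r=cv2.minAreaRect(P); print(nm,len(pts),np.round(r[0],1),np.round(r[1],1),round(r[2],1),P.mean(0).round(1))
rect("otray",5,15,225,150,.004,85,158,160,200)
rect("orange",5,13,215,180,.086,298,150,360,215)
rect("teal",80,100,150,70,.046,298,150,360,215)
rect("plum",130,160,100,60,.046,298,150,360,215)
rect("lime",30,45,150,80,.146,320,170,352,200)
rect("ltray",30,45,150,80,.004,260,100,335,145)
for c in [(177,173),(281,177)]:
    hs=hsv[c[1]-15:c[1]+15,c[0]-15:c[0]+15]; m=cv2.inRange(hs,(0,0,0),(180,255,70)); p=np.argwhere(m>0)[:,::-1]+[c[0]-15,c[1]-15]; print("black",len(p),unproj(i,p.mean(0),.05))
```

```text
[ 15 255 247] [ 13 255 242] [ 14 255 248] [ 91 255 132] [146 179 127]
otray 1031 [448.5 320.5] [ 63.2 150.5] 3.4 [448.3 320.8]
orange 233 [ 442.5 -296.3] [ 38.  121.9] 20.9 [ 444.  -296.6]
teal 281 [ 454.9 -335.6] [116.9  41.2] 20.1 [ 457.  -335.9]
plum 347 [ 425.4 -260.1] [119.4  41.6] 20.4 [ 424.  -260.4]
lime 196 [ 435.9 -303.6] [40.1 40.4] 45.2 [ 436.  -303.4]
ltray 1116 [ 621.  -210.8] [154.6  67.5] 88.9 [ 620.9 -211. ]
black 148 [[0.46707413 0.15079672 0.05      ]]
black 143 [[ 0.45876092 -0.15861928  0.05      ]]
```

```bash
cat >> h.py <<'E'
def go(s,x,y,z,th=None):
    """print twist and the shift (tool axes after twist) in mm to target; th=world deg of tool x"""
    M=R.from_rotvec(s['tcp_rot']).as_matrix(); c=np.degrees(np.arctan2(M[1,0],M[0,0])); 
    tw=0 if th is None else (c-th+180)%360-180
    M2=M@R.from_rotvec([0,0,np.radians(tw)]).as_matrix()
    d=(np.array([x,y,z])-s['tool_pos'])@M2*1000
    print("t%.1f th %.1f twist %.2f shift"%(s['time'],c,tw),d.round(1),"norm %.0f rows %.1f"%(np.linalg.norm(d),np.linalg.norm(d)/41.5),"tilt",M[:,2].round(4)[:2])
E
python3 - <<'E'
from h import *
from workcell import bot
s=bot.read_state()
go(s,.5,.25,.29,110.9)
s2=dict(s); s2['tool_pos']=np.array([.5,.25,.29]); go(s2,.436,-.3035,.25,110.9)
E
```

```text
t0.1 th 164.5 twist 53.58 shift [-487.6  155.9  -59.3] norm 515 rows 12.4 tilt [-0.0006 -0.002 ]
t0.1 th 164.5 twist 53.58 shift [-494.2 -257.2   41.2] norm 559 rows 13.5 tilt [-0.0006 -0.002 ]
```

Request:
drive_tool(steps=[[[0,0,-8],6.7],[[0,0,-8],6.7],[[0,0,-8],6.7],[[0,0,-8],6.7],[[0,0,-8],6.7],[[0,0,-8],6.7],[[0,0,-8],6.7],[[0,0,-8],6.7]], jaw=1)

```text
time: 0.77
tool_pos: [0.1805, 0.65, 0.2949]
tcp_rot: [1.789, 2.582, -0.002]
wrist_force: [0.0, -0.3, 0.4]
width: 0.997
```

Request:
drive_tool(steps=[[[-37.5,12,0],0],[[-37.5,12,0],0],[[-37.5,12,0],0],[[-37.5,12,0],0],[[-37.5,12,0],0],[[-37.5,12,0],0],[[-37.5,12,0],0],[[-37.5,12,0],0]])

```text
time: 1.43
tool_pos: [0.3778, 0.4025, 0.2948]
tcp_rot: [-1.782, -2.588, 0.001]
wrist_force: [0.3, 0.4, 0.6]
width: 0.998
```

Request:
drive_tool(steps=[[[-37.5,12,0],0],[[-37.5,12,0],0],[[-37.5,12,0],0],[[-37.5,12,0],0],[[-37.5,12,0],0],[[-35,-18,3],0],[[-35,-18,3],0],[[-35,-18,3],0]])

```text
time: 2.1
tool_pos: [0.4867, 0.1313, 0.2854]
tcp_rot: [-1.782, -2.587, 0.002]
wrist_force: [1.2, 0.1, 0.0]
width: 1.003
```

Request:
drive_tool(steps=[[[-35,-18,3],0],[[-35,-18,3],0],[[-35,-18,3],0],[[-35,-18,3],0],[[-35,-18,3],0],[[-35,-18,3],0],[[-35,-18,3],0],[[-35,-18,3],0]])

```text
time: 2.77
tool_pos: [0.4514, -0.1815, 0.2619]
tcp_rot: [-1.782, -2.587, -0.0]
wrist_force: [1.0, 0.1, -0.0]
width: 0.997
```

Run:
```python
from h import *
from workcell import bot
i=bot.camera_info("wrist"); im=bot.read_camera("wrist"); cv2.imwrite("pics/w1.png",im[...,::-1]); s=bot.read_state()
go(s,.436,-.3035,.25,110.9); print(i, proj(i,[.436,-.3035,.146]))
```

```text
t2.8 th 110.7 twist -0.22 shift [-102.7  -54.5   11.9] norm 117 rows 2.8 tilt [-0.0021 -0.0057]
{'fx': 268.3818713546382, 'fy': 268.3818713546382, 'cx': 259.7127975621369, 'cy': 187.93124538114023, 'position': array([ 0.42430515, -0.11340982,  0.40404525]), 'attitude': array([2.81197823, 0.51948365, 0.07535253])} [[208.4174364  279.16503342]]
```

View pics/w1.png

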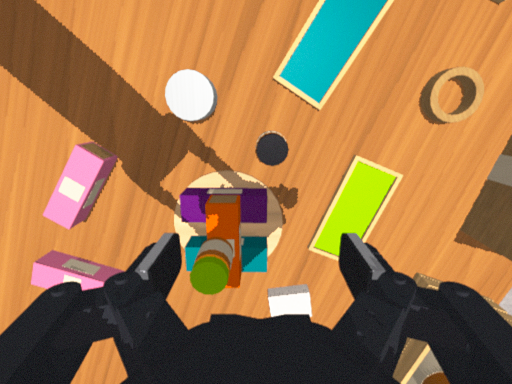

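```bash
cat >> h.py <<'E'
def rect(im,i,nm,a,b,s,v,z,box=None):
    hsv=cv2.cvtColor(im,cv2.COLOR_RGB2HSV); m=cv2.inRange(hsv,(a,s,v),(b,255,255))
    if box: k=np.zeros_like(m); x0,y0,x1,y1=box; k[y0:y1,x0:x1]=1; m=m*k
    n,l,st,ce=cv2.connectedComponentsWithStats(m); k=1+np.argmax(st[1:,4]); pts=np.argwhere(l==k)[:,::-1]
    P=unproj(i,pts,z)[:,:2].astype(np.float32)*1000; r=cv2.minAreaRect(P); print(nm,len(pts),ce[k].round(1),"rect",np.round(r[0],1),np.round(r[1],1),round(r[2],1),"mean",P.mean(0).round(1))
E
python3 - <<'E'
from h import *
from workcell import bot
i=bot.camera_info("wrist"); im=cv2.imread("pics/w1.png")[...,::-1].copy()
rect(im,i,"lid",28,50,150,60,.146,(180,240,240,300))
rect(im,i,"ltray",28,50,150,60,.004,(300,140,420,270))
rect(im,i,"plum",130,160,80,40,.046,(170,180,280,230))
cv2.imwrite("pics/w1c.png",cv2.resize(im[170:310,160:300],None,fx=4,fy=4)[...,::-1])
E
```

```text
lid 1138 [209.1 275.2] rect [ 433.9 -306.2] [48.1 40.8] 86.0 mean [ 433.4 -305.8]
ltray 3416 [354.7 206.2] rect [ 618.2 -217.2] [156.8  66.2] 88.6 mean [ 615.8 -207.1]
plum 862 [253.7 205.4] rect [ 460.8 -246.8] [36.4 51.4] 21.1 mean [ 461.5 -246.8]
```

View pics/w1c.png

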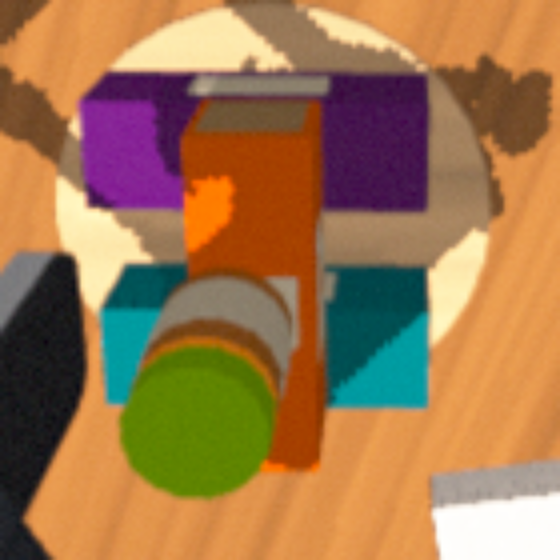

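Run:
```python
from h import *
from workcell import bot
s=bot.read_state(); go(s,.4355,-.304,.22,110.9)
```

```text
t2.8 th 110.7 twist -0.22 shift [-102.9  -55.    41.9] norm 124 rows 3.0 tilt [-0.0021 -0.0057]
```

Request:
drive_tool(steps=[[[-25,-13.5,10],0],[[-25,-13.5,10],0],[[-25,-13.5,10],0],[[-25,-13.5,10],0],[[0,0,0],0],[[0,0,0],0]])

```text
time: 3.32
tool_pos: [0.4365, -0.2928, 0.2209]
tcp_rot: [-1.784, -2.582, -0.0]
wrist_force: [1.0, 0.6, -0.3]
width: 0.996
```

Run:
```python
from h import *
from workcell import bot
i=bot.camera_info("wrist"); im=bot.read_camera("wrist"); cv2.imwrite("pics/w2.png",im[...,::-1]); s=bot.read_state()
go(s,.4355,-.304,.22,110.9); print(proj(i,[.4355,-.304,.146]))
rect(im,i,"lid",28,50,150,60,.146,(150,150,350,384))
```

```text
t3.4 th 110.8 twist -0.10 shift [-10.5  -5.7   1.6] norm 12 rows 0.3 tilt [-0.0012  0.0015]
[[255.19107759 209.82280912]]
lid 1880 [255.5 206.4] rect [ 435.1 -301.1] [41.3 44.1] 19.1 mean [ 434.7 -301.1]
```

View pics/w2.png

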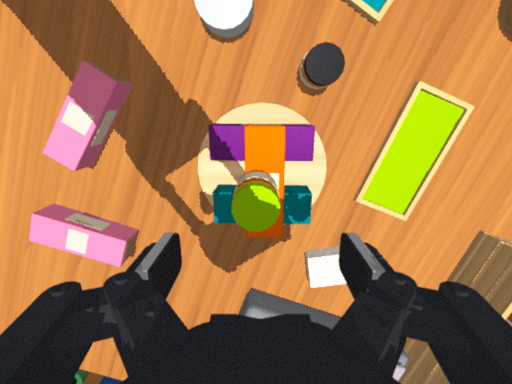

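Request:
drive_tool(steps=[[[-8.7,-4.4,10],0],[[0,0,20],0],[[0,0,20],0],[[0,0,20],0],[[0,0,20],0],[[0,0,18],0],[[0,0,12],0],[[0,0,0],0]])

```text
time: 4.03
tool_pos: [0.4348, -0.3001, 0.0992]
tcp_rot: [-1.777, -2.584, -0.0]
wrist_force: [-0.6, 0.2, -0.2]
width: 1.001
```

Run:
```python
from h import *
from workcell import bot
im=bot.read_camera("wrist"); cv2.imwrite("pics/w3.png",im[...,::-1]); s=bot.read_state()
go(s,.4355,-.3025,.098,110.9)
```

```text
t4.1 th 110.9 twist 0.05 shift [-1.4 -0.8  2.9] norm 3 rows 0.1 tilt [-0.0025  0.0019]
```

View pics/w3.png

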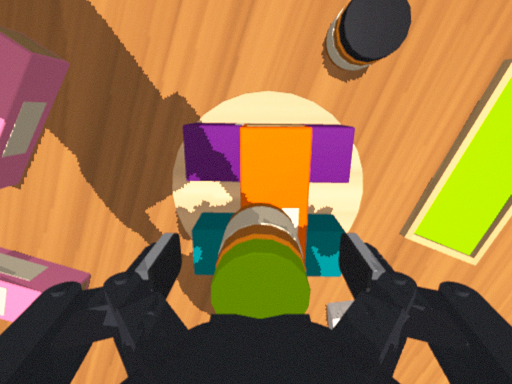

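Request:
drive_tool(steps=[[[0,0,0],0],[[0,0,0],0],[[0,0,0],0],[[0,0,0],0],[[0,0,0],0],[[0,0,0],0],[[0,0,0],0],[[0,0,0],0]], jaw=0, force=40)

```text
time: 4.75
tool_pos: [0.4376, -0.303, 0.104]
tcp_rot: [1.78, 2.585, -0.0]
wrist_force: [0.3, -0.1, 5.7]
width: 0.499
```

Request:
drive_tool(steps=[[[0,0,-3],0],[[0,0,-8],0],[[0,0,-15],0],[[0,0,-20],0],[[0,0,-20],0],[[0,0,-20],0],[[0,0,0],0]])

```text
time: 5.33
tool_pos: [0.4387, -0.3038, 0.1931]
tcp_rot: [1.778, 2.581, -0.001]
wrist_force: [1.4, -0.7, -0.2]
width: 0.5
```

Run:
```python
from h import *
from workcell import bot
im=bot.read_camera("wrist"); cv2.imwrite("pics/w4.png",im[...,::-1]); s=bot.read_state()
go(s,.6205,-.211,.2); print(s['width'],s['wrist_force'])
```

```text
t5.4 th 110.9 twist 0.00 shift [ 21.  203.5  -8.6] norm 205 rows 4.9 tilt [ 0.0042 -0.0032]
0.5021466401341796 [-0.41112869  0.4485267  -1.01269047]
```

View pics/w4.png

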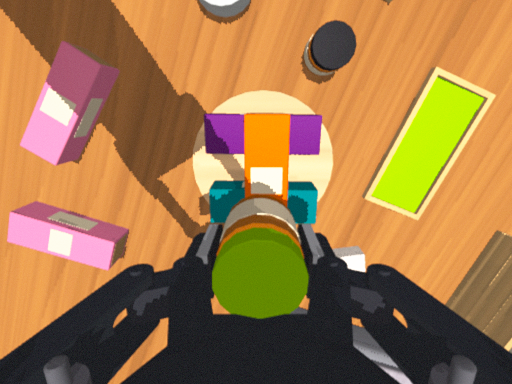

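Run:
```python
from h import *
from workcell import bot
for k in range(3):
    s=bot.read_state(); print(s['time'],s['tool_pos'].round(4),s['q'].round(4)); bot.read_camera("wrist")
i=bot.camera_info("wrist"); print(i['position'])
im=cv2.imread("pics/w4.png")[...,::-1].copy()
rect(im,i,"ltray",28,50,150,60,.004,(350,60,500,230))
```

```text
5.3833 [ 0.4379 -0.3032  0.1909] [-0.6524  0.0209  1.9562  0.      1.1593 -1.0168]
5.4333 [ 0.4369 -0.3024  0.189 ] [-0.6524  0.0223  1.9585 -0.      1.159  -1.0168]
5.4833 [ 0.436  -0.3018  0.1876] [-0.6524  0.0233  1.9602 -0.      1.1591 -1.0168]
[ 0.40879085 -0.23359785  0.32911749]
ltray 6716 [427.1 144.2] rect [ 611.4 -205.1] [153.4  63.7] 88.6 mean [ 611.1 -200.5]
```

Request:
drive_tool(steps=[[[4,35,-2],0],[[4,35,0],0],[[4,35,0],0],[[4,35,0],0],[[4,35,0],0],[[2,28,5],0],[[0,0,10],0],[[0,0,10],0]])

```text
time: 6.2
tool_pos: [0.6185, -0.208, 0.1627]
tcp_rot: [-1.777, -2.587, 0.001]
wrist_force: [0.1, 0.2, -1.7]
width: 0.498
```

Request:
drive_tool(steps=[[[0,0,10],0],[[0,0,10],0],[[0,0,10],0],[[0,0,10],0],[[0,0,0],0],[[0,0,0],0],[[0,0,0],0],[[0,0,0],0]])

```text
time: 6.87
tool_pos: [0.619, -0.2096, 0.1264]
tcp_rot: [1.781, 2.586, 0.001]
wrist_force: [-0.0, -0.7, -0.9]
width: 0.502
```

Run:
```python
from h import *
from workcell import bot
it=bot.camera_info("top");imt=bot.read_camera("top"); cv2.imwrite("pics/t5.png",imt[...,::-1]); 
i=bot.camera_info("wrist");im=bot.read_camera("wrist"); cv2.imwrite("pics/w5.png",im[...,::-1]);s=bot.read_state()
go(s,.6205,-.211,.023); print(s['tool_pos'],s['width'],s['wrist_force'])
C=[[.6209+a*np.cos(t)-b*np.sin(t),-.211+a*np.sin(t)+b*np.cos(t),.01] for t in [np.radians(88.9)] for a,b in [(.084,.04),(.084,-.04),(-.084,-.04),(-.084,.04)]]
o=im.copy(); cv2.polylines(o,[proj(i,C).astype(int)],1,(255,0,0),1); cv2.imwrite("pics/w5.png",o[...,::-1])
```

```text
t7.0 th 110.9 twist 0.00 shift [ -1.8   0.7 103.4] norm 103 rows 2.5 tilt [ 0.0018 -0.0007]
[ 0.61902705 -0.2094941   0.12640127] 0.5009809797073078 [ 0.09007653 -0.1379707  -0.71186242]
```

View pics/w5.png

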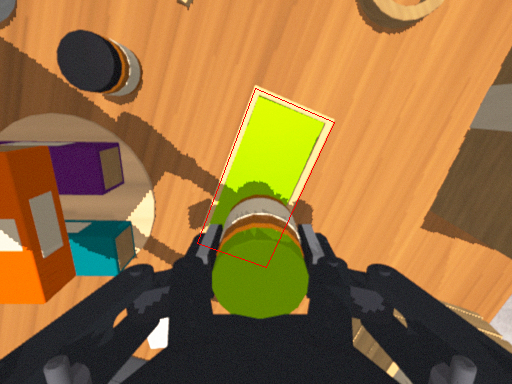

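Request:
drive_tool(steps=[[[-1.8,0.7,15],0],[[0,0,20],0],[[0,0,20],0],[[0,0,18],0],[[0,0,14],0],[[0,0,8],0],[[0,0,0],0],[[0,0,0],0]])

```text
time: 7.63
tool_pos: [0.6196, -0.2106, 0.0298]
tcp_rot: [-1.782, -2.587, 0.0]
wrist_force: [0.5, -0.5, -0.7]
width: 0.503
```

Request:
drive_tool(steps=[[[0,0,2],0],[[0,0,2],0],[[0,0,2],0],[[0,0,0],0],[[0,0,0],0]])

```text
time: 8.05
tool_pos: [0.6198, -0.2107, 0.0246]
tcp_rot: [1.782, 2.587, 0.0]
wrist_force: [0.3, -0.7, -0.7]
width: 0.501
```

Request:
drive_tool(steps=[[[0,0,2],0],[[0,0,2],0],[[0,0,0],0],[[0,0,0],0]])

```text
time: 8.38
tool_pos: [0.6201, -0.2108, 0.022]
tcp_rot: [1.782, 2.587, 0.0]
wrist_force: [-2.9, 1.6, 7.2]
width: 0.499
```

Request:
drive_tool(steps=[[[0,0,0],0],[[0,0,0],0],[[0,0,0],0],[[0,0,0],0],[[0,0,0],0],[[0,0,0],0]], jaw=1)

```text
time: 8.88
tool_pos: [0.6196, -0.2106, 0.02]
tcp_rot: [-1.782, -2.587, 0.0]
wrist_force: [-0.4, -0.4, -0.2]
width: 1.001
```

Request:
drive_tool(steps=[[[0,0,-10],0],[[0,0,-20],0],[[0,0,-30],0],[[0,0,-40],0],[[0,0,-40],0],[[0,0,-25],0],[[0,0,0],0]])

```text
time: 9.47
tool_pos: [0.6243, -0.2124, 0.1951]
tcp_rot: [1.774, 2.576, 0.005]
wrist_force: [1.5, -0.3, 1.0]
width: 0.998
```

Run:
```python
from h import *
from workcell import bot
i=bot.camera_info("wrist");im=bot.read_camera("wrist"); s=bot.read_state()
cv2.imwrite("pics/w6.png",im[...,::-1]); print(s['time'],s['tool_pos'],s['width'],proj(i,[.6205,-.211,.064]))
go(s,.44,-.297,.19,110.8)
```

```text
9.5167 [ 0.62275415 -0.21178666  0.19159936] 1.002906307509979 [[256.28471533 177.84316631]]
t9.5 th 110.9 twist 0.09 shift [-1.480e+01 -2.011e+02  2.000e-01] norm 202 rows 4.9 tilt [ 0.0095 -0.0036]
```

View pics/w6.png

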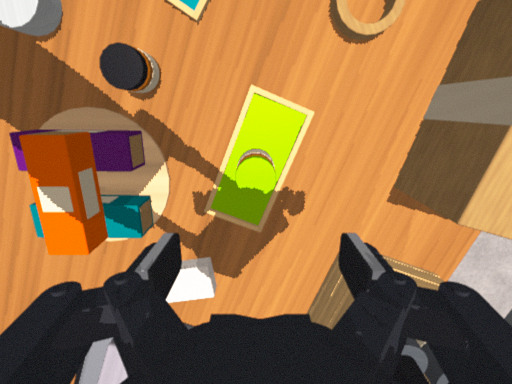

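Request:
drive_tool(steps=[[[-2.5,-33.5,0],0],[[-2.5,-33.5,0],0],[[-2.5,-33.5,0],0],[[-2.5,-33.5,0],0],[[-2.5,-33.5,0],0],[[-2.5,-33.5,0],0],[[0,0,0],0],[[0,0,0],0]])

```text
time: 10.18
tool_pos: [0.4353, -0.2964, 0.1843]
tcp_rot: [-1.785, -2.583, -0.0]
wrist_force: [0.5, 0.2, 0.4]
width: 1.001
```

Request:
drive_tool(steps=[[[0,0,0],0],[[0,0,0],0],[[0,0,0],0]])

```text
time: 10.43
tool_pos: [0.4381, -0.2958, 0.1851]
tcp_rot: [-1.78, -2.588, -0.0]
wrist_force: [0.7, -0.2, 0.7]
width: 0.997
```

Run:
```python
from h import *
from workcell import bot
i=bot.camera_info("wrist");im=bot.read_camera("wrist"); s=bot.read_state()
it=bot.camera_info("top");imt=bot.read_camera("top"); cv2.imwrite("pics/t7.png",imt[...,::-1]); 
cv2.imwrite("pics/w7.png",im[...,::-1]); print(s['time'],s['tool_pos'],s['width'],proj(i,[.6205,-.211,.064]))
go(s,.4425,-.2965,.19,110.8)
rect(im,i,"orange",5,14,215,150,.086)
rect(im,i,"teal",80,100,150,50,.046,(100,80,400,270))
rect(im,i,"plum",130,160,80,30,.046,(100,80,400,270))
```

```text
10.4833 [ 0.43812844 -0.29580812  0.1851045 ] 1.0011067961056421 [[460.4487217  170.84270401]]
t10.5 th 111.0 twist 0.17 shift [-2.2  3.8 -4.9] norm 7 rows 0.2 tilt [-0.0001  0.0003]
orange 1995 [262.5 224.4] rect [ 448.4 -313.9] [41. 82.] 20.7 mean [ 452.4 -327.8]
teal 1392 [224.6 211. ] rect [ 413.2 -344.6] [37.8 50.5] 19.9 mean [ 413.7 -344.3]
plum 1555 [221.6 141.9] rect [ 386.1 -273. ] [40.3 41.7] 20.3 mean [ 385.9 -272.7]
```

View pics/w7.png

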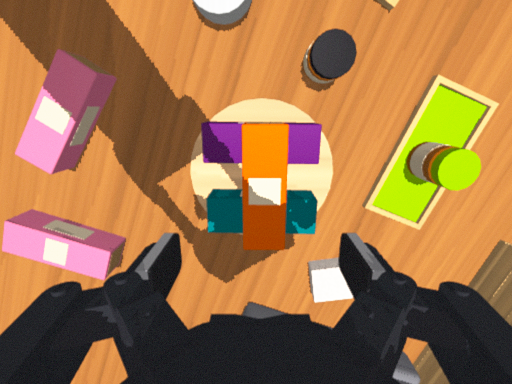

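Run:
```python
from h import *
from workcell import bot
i=bot.camera_info("wrist");im=cv2.imread("pics/w7.png")[...,::-1].copy()
print(unproj(i,[[265,190.5],[243,123],[288,123],[243,249],[287,249]],.086)[:,:2].round(4))
rect(im,i,"orange all",3,16,200,60,.086,(235,115,300,260))
it=bot.camera_info("top");imt=cv2.imread("pics/t7.png")[...,::-1].copy()
rect(imt,it,"orange top",3,15,215,150,.086,(298,150,360,215))
cv2.imwrite("pics/t7c.png",cv2.resize(imt[145:225,265:385],None,fx=6,fy=6,interpolation=cv2.INTER_CUBIC)[...,::-1])
```

```text
[[ 0.4419 -0.2945]
 [ 0.4015 -0.2439]
 [ 0.4382 -0.2298]
 [ 0.4436 -0.3596]
 [ 0.4849 -0.3438]]
orange all 2341 [263.9 218. ] rect [ 442.4 -298. ] [ 41.3 118.4] 20.7 mean [ 451.3 -321.4]
orange top 225 [317.7 186.5] rect [ 430.2 -263.7] [38.3 52.5] 20.0 mean [ 429.4 -261.1]
```

View pics/t7c.png

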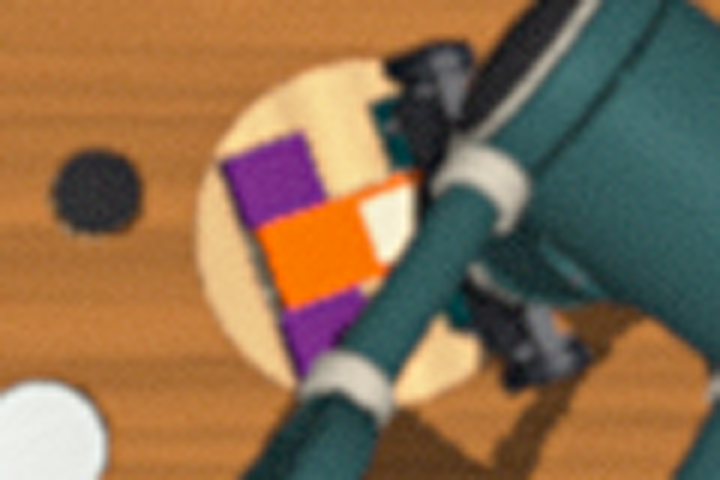

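Request:
drive_tool(steps=[[[-0.7,4,10],0],[[0,0,20],0],[[0,0,22],0],[[0,0,22],0],[[0,0,20],0],[[0,0,18],0],[[0,0,15],0],[[0,0,0],0]], jaw=0.85)

```text
time: 11.2
tool_pos: [0.4389, -0.2931, 0.0539]
tcp_rot: [-1.777, -2.582, -0.001]
wrist_force: [-1.2, 1.0, -0.3]
width: 0.85
```

Request:
drive_tool(steps=[[[0,0,0],0],[[0,0,0],0],[[0,0,0],0]])

```text
time: 11.45
tool_pos: [0.4423, -0.2961, 0.0595]
tcp_rot: [1.78, 2.586, -0.0]
wrist_force: [0.3, -0.2, -0.0]
width: 0.852
```

Run:
```python
from h import *
from workcell import bot
i=bot.camera_info("wrist");im=bot.read_camera("wrist"); s=bot.read_state()
cv2.imwrite("pics/w8.png",im[...,::-1]); print(s['wrist_force'])
go(s,.442,-.295,.058,110.8)
```

```text
[-0.34530356 -0.74427104  0.47546409]
t11.5 th 110.9 twist 0.09 shift [1.3 0.1 1.7] norm 2 rows 0.1 tilt [ 0.0022 -0.0016]
```

View pics/w8.png

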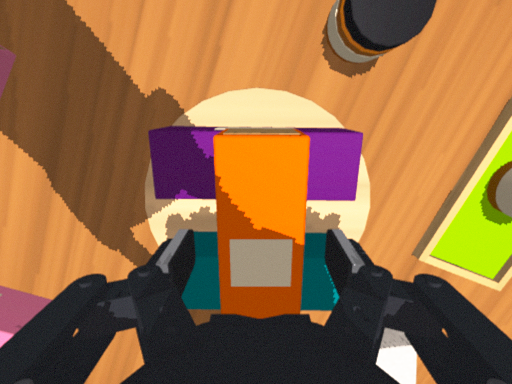

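Request:
drive_tool(steps=[[[0,0,0],0],[[0,0,0],0],[[0,0,0],0],[[0,0,0],0],[[0,0,0],0],[[0,0,0],0],[[0,0,0],0]], jaw=0, force=50)

```text
time: 12.08
tool_pos: [0.4419, -0.2961, 0.0593]
tcp_rot: [1.781, 2.586, -0.0]
wrist_force: [0.2, 0.7, 5.2]
width: 0.481
```

Request:
drive_tool(steps=[[[0,0,-3],0],[[0,0,-6],0],[[0,0,-12],0],[[0,0,-20],0],[[0,0,-25],0],[[0,0,-25],0],[[0,0,-20],0],[[0,0,0],0]])

```text
time: 12.75
tool_pos: [0.444, -0.2976, 0.1753]
tcp_rot: [1.777, 2.579, -0.0]
wrist_force: [0.9, -0.5, -0.8]
width: 0.481
```

Run:
```python
from h import *
from workcell import bot
i=bot.camera_info("wrist");im=bot.read_camera("wrist"); s=bot.read_state()
cv2.imwrite("pics/w9.png",im[...,::-1]); print(s['wrist_force'],s['width'])
go(s,.53,0,.20,93.4)
s['tool_pos']=np.array([.53,0,.2]); go(s,.4485,.3207,.2,93.4)
```

```text
[ 0.00704644 -0.39062914 -1.68964877] 0.47604326874661773
t12.8 th 110.9 twist 17.49 shift [291.1 104.6 -27.9] norm 311 rows 7.5 tilt [ 0.0053 -0.0039]
t12.8 th 110.9 twist 17.49 shift [325.  -62.3  -1.7] norm 331 rows 8.0 tilt [ 0.0053 -0.0039]
```

View pics/w9.png

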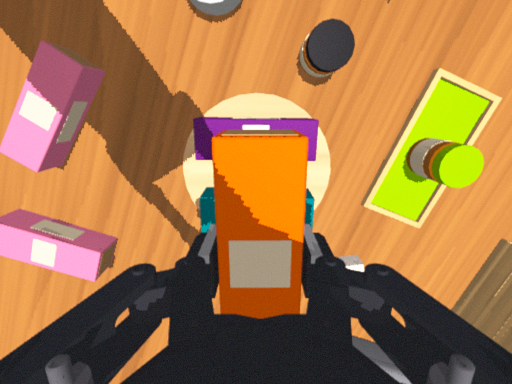

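Request:
drive_tool(steps=[[[0,0,-7],3.5],[[0,0,-7],3.5],[[0,0,-7],3.5],[[0,0,-7],3.5],[[0,0,0],3.5],[[20,7.2,0],0],[[36,13,0],0],[[36,13,0],0]])

```text
time: 13.47
tool_pos: [0.4678, -0.201, 0.1956]
tcp_rot: [-2.157, -2.281, 0.001]
wrist_force: [0.0, -0.4, -1.1]
width: 0.478
```

Request:
drive_tool(steps=[[[36,13,0],0],[[36,13,0],0],[[36,13,0],0],[[36,13,0],0],[[36,13,0],0],[[36,0,0],0],[[36,-7,0],0],[[36,-7,0],0]])

```text
time: 14.13
tool_pos: [0.5014, 0.0904, 0.1955]
tcp_rot: [-2.154, -2.285, 0.004]
wrist_force: [0.5, 0.7, -1.1]
width: 0.488
```

Request:
drive_tool(steps=[[[36,-7,0],0],[[36,-7,0],0],[[36,-7,0],0],[[36,-7,0],0],[[36,-7,0],0],[[24,-7,0],0],[[0,0,0],0],[[0,0,0],0]])

```text
time: 14.8
tool_pos: [0.4473, 0.2904, 0.1956]
tcp_rot: [-2.151, -2.289, 0.005]
wrist_force: [-0.1, 0.5, -1.6]
width: 0.486
```

Request:
drive_tool(steps=[[[0,0,0],0],[[0,0,0],0],[[0,0,0],0]])

```text
time: 15.05
tool_pos: [0.4491, 0.2887, 0.1969]
tcp_rot: [2.157, 2.284, -0.001]
wrist_force: [-0.2, -1.1, -0.6]
width: 0.482
```

Run:
```python
from h import *
from workcell import bot
i=bot.camera_info("wrist");im=bot.read_camera("wrist"); s=bot.read_state()
t=np.radians(93.4)
C=[[.4485+a*np.cos(t)-b*np.sin(t),.3206+a*np.sin(t)+b*np.cos(t),.01] for a,b in [(.084,.04),(.084,-.04),(-.084,-.04),(-.084,.04)]]
o=im.copy(); cv2.polylines(o,[proj(i,C).astype(int)],1,(0,0,255),1); cv2.imwrite("pics/w10.png",o[...,::-1])
go(s,.4485,.3206,.05,93.4)
```

```text
t15.1 th 93.3 twist -0.12 shift [ 31.9   1.3 147. ] norm 150 rows 3.6 tilt [-0.0003 -0.0004]
```

View pics/w10.png

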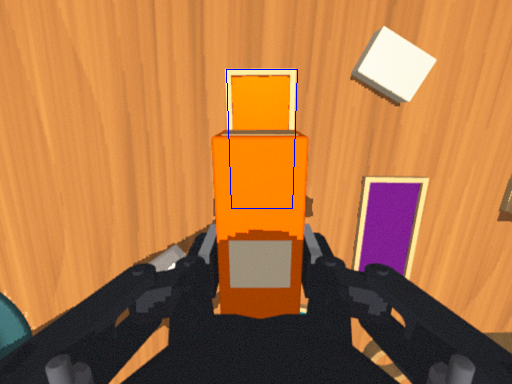

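Request:
drive_tool(steps=[[[16,0.7,0],0],[[16,0.6,5],0],[[0,0,25],0],[[0,0,30],0],[[0,0,30],0],[[0,0,30],0],[[0,0,25],0],[[0,0,15],0]])

```text
time: 15.77
tool_pos: [0.4468, 0.3198, 0.0341]
tcp_rot: [-2.156, -2.284, 0.007]
wrist_force: [-0.4, 0.1, -1.0]
width: 0.482
```

Request:
drive_tool(steps=[[[0,0,0],0],[[0,0,0],0],[[0,0,0],0],[[0,0,0],0]])

```text
time: 16.1
tool_pos: [0.45, 0.3226, 0.0393]
tcp_rot: [2.155, 2.285, 0.006]
wrist_force: [-0.3, 0.6, -0.4]
width: 0.481
```

Run:
```python
from h import *
from workcell import bot
i=bot.camera_info("wrist");im=bot.read_camera("wrist"); s=bot.read_state()
cv2.imwrite("pics/w11.png",im[...,::-1])
go(s,.4485,.3206,.0175,93.4)
```

```text
t16.1 th 93.4 twist -0.04 shift [-2.1 -1.6 21.8] norm 22 rows 0.5 tilt [0.0031 0.002 ]
```

View pics/w11.png

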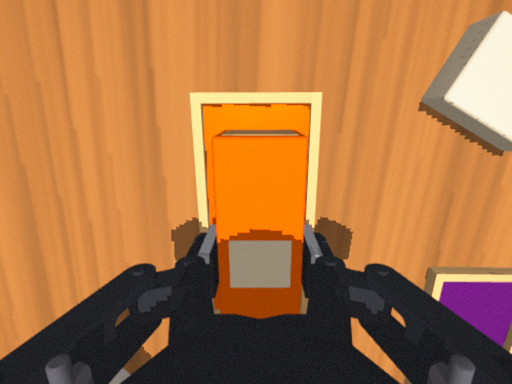

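Request:
drive_tool(steps=[[[-2,-1.5,5],0],[[0,0,6],0],[[0,0,4],0],[[0,0,3],0],[[0,0,0],0],[[0,0,0],0],[[0,0,0],0]])

```text
time: 16.73
tool_pos: [0.4469, 0.3199, 0.0192]
tcp_rot: [-2.155, -2.286, 0.0]
wrist_force: [0.4, -0.3, -1.0]
width: 0.481
```

Request:
drive_tool(steps=[[[0,0,2],0],[[0,0,2],0],[[0,0,0],0],[[0,0,0],0]])

```text
time: 17.07
tool_pos: [0.4475, 0.3203, 0.0173]
tcp_rot: [2.155, 2.286, 0.001]
wrist_force: [-4.7, -2.1, 11.7]
width: 0.48
```

Contact (11.7 N). Release with a moderate opening to clear the neighbourhood, then rise.

Request:
drive_tool(steps=[[[0,0,0],0],[[0,0,0],0],[[0,0,0],0],[[0,0,0],0],[[0,0,0],0]], jaw=0.85)

```text
time: 17.48
tool_pos: [0.4467, 0.3198, 0.015]
tcp_rot: [-2.155, -2.286, 0.001]
wrist_force: [-0.1, 0.4, 0.0]
width: 0.85
```

Request:
drive_tool(steps=[[[0,0,-10],0],[[0,0,-20],0],[[0,0,-30],0],[[0,0,-40],0],[[0,0,-40],0],[[0,0,-40],0],[[0,0,0],0]])

```text
time: 18.07
tool_pos: [0.4518, 0.3231, 0.2062]
tcp_rot: [2.152, 2.283, 0.026]
wrist_force: [1.2, 0.5, 1.2]
width: 0.85
```

Run:
```python
from h import *
from workcell import bot
i=bot.camera_info("wrist");im=bot.read_camera("wrist"); s=bot.read_state()
cv2.imwrite("pics/w12.png",im[...,::-1])
go(s,.53,0,.2,20.5)
s['tool_pos']=np.array([.53,0,.2]); go(s,.42,-.261,.2,20.5); go(s,.455,-.337,.2,20.5)
```

```text
t18.1 th 93.4 twist 72.89 shift [-38.3 329.7   1.1] norm 332 rows 8.0 tilt [0.0105 0.0069]
t18.1 th 93.4 twist 72.89 shift [-194.4  206.    -3. ] norm 283 rows 6.8 tilt [0.0105 0.0069]
t18.1 th 93.4 twist 72.89 shift [-188.2  289.4   -3.1] norm 345 rows 8.3 tilt [0.0105 0.0069]
```

View pics/w12.png

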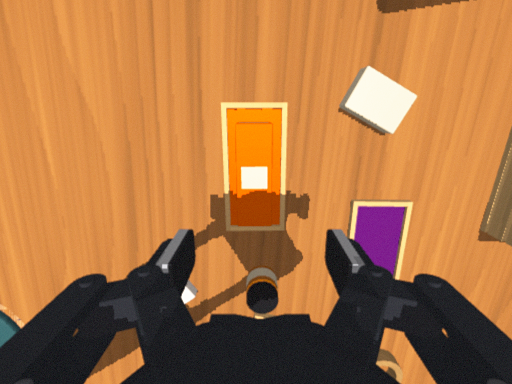

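Request:
drive_tool(steps=[[[0,0,0],6.6],[[0,0,0],6.6],[[0,0,0],6.6],[[0,0,0],6.6],[[0,0,0],6.6],[[0,0,0],6.6],[[0,0,0],6.6],[[0,0,0],6.6]])

```text
time: 18.78
tool_pos: [0.4461, 0.3193, 0.1942]
tcp_rot: [2.949, 1.081, -0.003]
wrist_force: [-0.2, 0.8, 0.3]
width: 0.848
```

Request:
drive_tool(steps=[[[0,0,0],6.7],[[0,0,0],6.7],[[0,0,0],6.7],[[-4.5,38,0],0],[[-4.5,38,0],0],[[-4.5,38,0],0],[[-4.5,38,0],0],[[-4.5,38,0],0]], jaw=0.75)

```text
time: 19.45
tool_pos: [0.4915, 0.1323, 0.1944]
tcp_rot: [3.091, 0.56, -0.003]
wrist_force: [1.2, -0.0, -0.2]
width: 0.743
```

Request:
drive_tool(steps=[[[-4.5,38,0],0],[[-4.5,38,0],0],[[-4.5,38,0],0],[[-4.5,30,0],0],[[-25,26,0],0],[[-25,26,0],0],[[-25,26,0],0],[[-25,26,0],0]])

```text
time: 20.12
tool_pos: [0.4669, -0.1408, 0.1943]
tcp_rot: [-3.091, -0.559, 0.003]
wrist_force: [1.4, -1.5, 0.7]
width: 0.746
```

Request:
drive_tool(steps=[[[-25,26,0],0],[[-25,26,0],0],[[-20,25,0],0],[[0,0,0],0],[[0,0,0],0],[[0,0,0],0],[[0,0,0],0],[[0,0,0],0]])

```text
time: 20.78
tool_pos: [0.4302, -0.235, 0.195]
tcp_rot: [-3.09, -0.561, 0.001]
wrist_force: [0.1, -0.2, 0.3]
width: 0.748
```

Run:
```python
from h import *
from workcell import bot
i=bot.camera_info("wrist");im=bot.read_camera("wrist"); s=bot.read_state()
cv2.imwrite("pics/w13.png",im[...,::-1])
print(s['tool_pos'])
go(s,.4225,-.26,.15,20.5)
rect(im,i,"teal",80,100,150,50,.046)
rect(im,i,"plum",130,160,80,30,.046)
```

```text
[ 0.43025273 -0.23505021  0.19508977]
t20.8 th 20.6 twist 0.10 shift [-16.   20.7  45.1] norm 52 rows 1.3 tilt [-0.0003  0.0004]
teal 8382 [74.6 50.6] rect [483.2 -19.6] [132.9  57.9] 78.4 mean [482.9 -19.6]
plum 3181 [279.8 181.1] rect [ 426.5 -259.3] [122.7  41.1] 20.7 mean [ 429.8 -257.5]
```

View pics/w13.png

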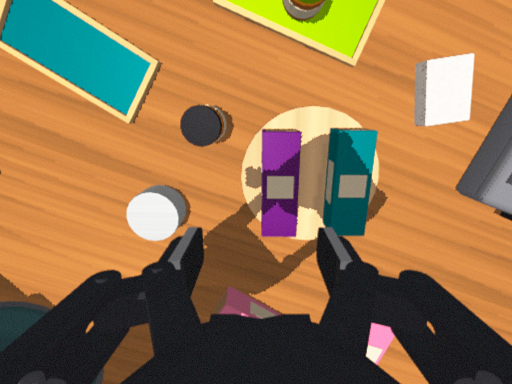

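Request:
drive_tool(steps=[[[-6.5,11,0],0],[[-6.4,10.5,5],0],[[0,0,20],0],[[0,0,25],0],[[0,0,25],0],[[0,0,20],0],[[0,0,10],0],[[0,0,0],0]])

```text
time: 21.5
tool_pos: [0.4232, -0.2601, 0.0873]
tcp_rot: [-3.088, -0.558, 0.007]
wrist_force: [-0.2, 0.1, 0.1]
width: 0.746
```

Request:
drive_tool(steps=[[[0,0,0],0],[[0,0,0],0],[[0,0,0],0]])

```text
time: 21.75
tool_pos: [0.4266, -0.2619, 0.092]
tcp_rot: [3.089, 0.558, 0.004]
wrist_force: [0.9, -0.4, 0.0]
width: 0.746
```

Run:
```python
from h import *
from workcell import bot
i=bot.camera_info("wrist");im=bot.read_camera("wrist"); s=bot.read_state()
cv2.imwrite("pics/w14.png",im[...,::-1])
print(s['tool_pos'])
go(s,.4258,-.2598,.0195,20.7)
rect(im,i,"plum",130,160,80,30,.046)
```

```text
[ 0.42653621 -0.26175411  0.09194221]
t21.8 th 20.5 twist -0.21 shift [-0.1 -2.3 72.4] norm 72 rows 1.7 tilt [ 0.0026 -0.0018]
plum 7213 [257.9 198. ] rect [ 425.5 -259.4] [122.7  41.2] 20.2 mean [ 431.1 -257.4]
```

View pics/w14.png

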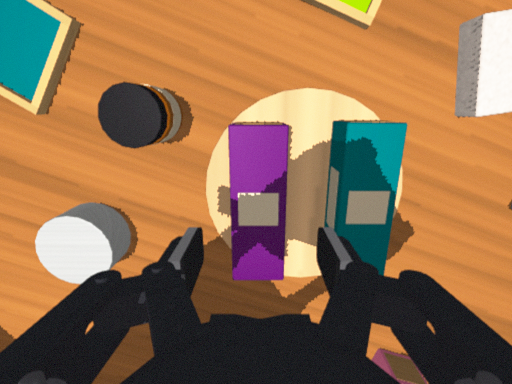

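Request:
drive_tool(steps=[[[0,-1.8,8],0],[[0,0,14],0],[[0,0,15],0],[[0,0,15],0],[[0,0,12],0],[[0,0,8],0],[[0,0,0],0],[[0,0,0],0]])

```text
time: 22.47
tool_pos: [0.4246, -0.259, 0.0181]
tcp_rot: [-3.091, -0.559, 0.001]
wrist_force: [0.1, -0.6, 0.1]
width: 0.748
```

Request:
drive_tool(steps=[[[0,0,0],0],[[0,0,0],0]])

```text
time: 22.63
tool_pos: [0.4256, -0.2598, 0.0193]
tcp_rot: [3.09, 0.558, 0.002]
wrist_force: [0.4, 0.1, 0.6]
width: 0.754
```

Run:
```python
from h import *
from workcell import bot
i=bot.camera_info("wrist");im=bot.read_camera("wrist"); s=bot.read_state()
cv2.imwrite("pics/w15.png",im[...,::-1])
print(s['tool_pos'],s['wrist_force'])
go(s,.4258,-.2598,.0195,20.7)
```

```text
[ 0.42551566 -0.25969946  0.0192618 ] [0.22311919 0.83125459 0.86757817]
t22.7 th 20.5 twist -0.21 shift [ 0.2  0.2 -0.2] norm 0 rows 0.0 tilt [ 0.0016 -0.0011]
```

View pics/w15.png

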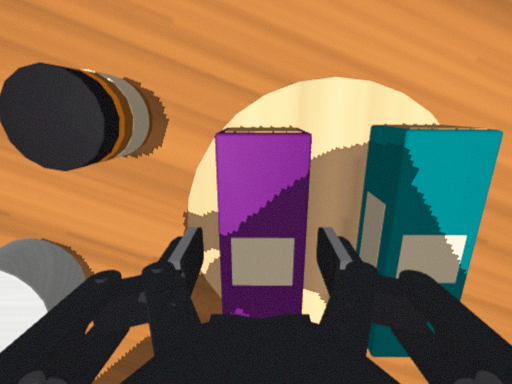

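Request:
drive_tool(steps=[[[0,0,0],0],[[0,0,0],0],[[0,0,0],0],[[0,0,0],0],[[0,0,0],0],[[0,0,0],0],[[0,0,0],0]], jaw=0)

```text
time: 23.27
tool_pos: [0.4255, -0.2597, 0.0191]
tcp_rot: [3.09, 0.558, 0.002]
wrist_force: [0.0, -0.6, 5.9]
width: 0.482
```

Request:
drive_tool(steps=[[[0,0,-3],0],[[0,0,-6],0],[[0,0,-15],0],[[0,0,-25],0],[[0,0,-35],0],[[0,0,-40],0],[[0,0,-40],0],[[0,0,0],0]])

```text
time: 23.93
tool_pos: [0.4292, -0.2622, 0.1915]
tcp_rot: [3.081, 0.557, 0.017]
wrist_force: [1.3, -1.0, -0.2]
width: 0.486
```

Run:
```python
from h import *
from workcell import bot
i=bot.camera_info("wrist");im=bot.read_camera("wrist"); s=bot.read_state()
cv2.imwrite("pics/w16.png",im[...,::-1])
print(s['tool_pos'],s['wrist_force'],s['width'])
go(s,.6276,.203,.18,92.4)
```

```text
[ 0.42782768 -0.26129589  0.18803049] [ 0.1251608  -0.22400163 -0.74900812] 0.4844401523577305
t24.0 th 20.5 twist -71.91 shift [455.6 219.    7. ] norm 506 rows 12.2 tilt [ 0.0089 -0.0061]
```

View pics/w16.png

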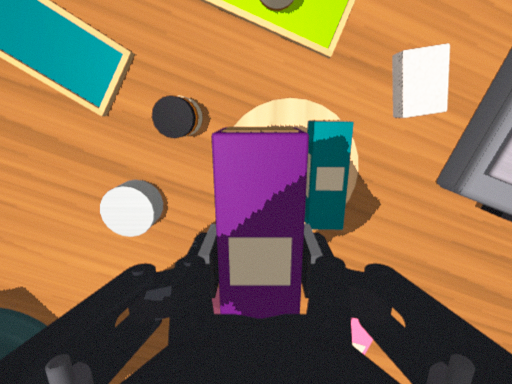

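Request:
drive_tool(steps=[[[0,0,0],-6.5],[[0,0,0],-6.5],[[0,0,0],-6.5],[[0,0,0],-6.5],[[0,0,0],-6.5],[[0,0,0],-6.5],[[0,0,0],-6.5],[[0,0,0],-6.5]])

```text
time: 24.65
tool_pos: [0.4234, -0.2583, 0.1802]
tcp_rot: [-2.526, -1.862, 0.002]
wrist_force: [-0.1, 0.2, 0.5]
width: 0.48
```

Request:
drive_tool(steps=[[[0,0,0],-6.6],[[0,0,0],-6.6],[[0,0,0],-6.7],[[30,14,0],0],[[35,17,0],0],[[35,17,0],0],[[35,17,0],0],[[35,17,0],0]])

```text
time: 25.32
tool_pos: [0.4984, -0.0841, 0.1804]
tcp_rot: [-2.174, -2.264, 0.003]
wrist_force: [0.4, 0.0, -0.8]
width: 0.484
```

Request:
drive_tool(steps=[[[35,17,0],0],[[35,17,0],0],[[35,17,0],0],[[35,17,0],0],[[35,17,0],0],[[35,17,0],0],[[35,17,0],0],[[20,11,0],0]])

```text
time: 25.98
tool_pos: [0.6179, 0.1878, 0.1799]
tcp_rot: [-2.171, -2.268, 0.003]
wrist_force: [0.0, 0.0, -0.0]
width: 0.485
```

Request:
drive_tool(steps=[[[0,0,0],0],[[0,0,0],0],[[0,0,0],0],[[0,0,0],0],[[0,0,0],0]])

```text
time: 26.4
tool_pos: [0.6177, 0.1828, 0.1818]
tcp_rot: [-2.176, -2.265, 0.002]
wrist_force: [-0.3, 0.6, -0.4]
width: 0.485
```

Run:
```python
from h import *
from workcell import bot
i=bot.camera_info("wrist");im=bot.read_camera("wrist"); s=bot.read_state()
t=np.radians(92.4)
C=[[.6277+a*np.cos(t)-b*np.sin(t),.203+a*np.sin(t)+b*np.cos(t),.01] for a,b in [(.084,.04),(.084,-.04),(-.084,-.04),(-.084,.04)]]
o=im.copy(); cv2.polylines(o,[proj(i,C).astype(int)],1,(0,0,255),1); cv2.imwrite("pics/w17.png",o[...,::-1])
print(s['tool_pos'],s['wrist_force'],s['width'])
go(s,.6277,.203,.0175,92.4)
```

```text
[0.61794587 0.18292688 0.18209488] [ 0.11983956  0.17587087 -0.99169185] 0.48273821112656956
t26.4 th 92.3 twist -0.10 shift [ 19.7  10.7 164.6] norm 166 rows 4.0 tilt [-0.0006 -0.0003]
```

View pics/w17.png

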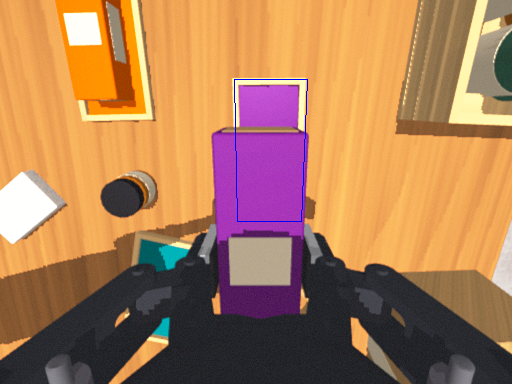

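Request:
drive_tool(steps=[[[10,5.3,0],0],[[9.7,5.3,10],0],[[0,0,25],0],[[0,0,30],0],[[0,0,30],0],[[0,0,25],0],[[0,0,15],0],[[0,0,10],0]])

```text
time: 27.12
tool_pos: [0.6264, 0.2046, 0.0335]
tcp_rot: [-2.173, -2.266, 0.006]
wrist_force: [-0.1, 0.4, 0.1]
width: 0.484
```

Request:
drive_tool(steps=[[[0,0,0],0],[[0,0,0],0],[[0,0,0],0],[[0,0,0],0]])

```text
time: 27.45
tool_pos: [0.6299, 0.205, 0.0393]
tcp_rot: [2.174, 2.266, 0.005]
wrist_force: [0.2, -0.3, -1.2]
width: 0.481
```

Run:
```python
from h import *
from workcell import bot
i=bot.camera_info("wrist");im=bot.read_camera("wrist"); s=bot.read_state()
cv2.imwrite("pics/w18.png",im[...,::-1])
go(s,.6277,.203,.0175,92.4)
```

```text
t27.5 th 92.4 twist -0.02 shift [-1.8 -2.2 21.8] norm 22 rows 0.5 tilt [0.0033 0.001 ]
```

View pics/w18.png

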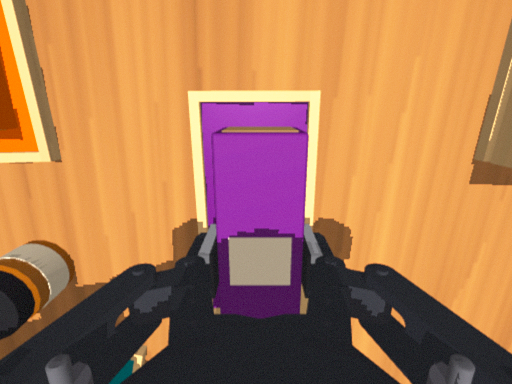

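Request:
drive_tool(steps=[[[-1.8,-2,5],0],[[0,0,6],0],[[0,0,4],0],[[0,0,3],0],[[0,0,0],0],[[0,0,0],0],[[0,0,0],0]])

```text
time: 28.08
tool_pos: [0.6263, 0.2025, 0.0192]
tcp_rot: [-2.175, -2.267, 0.0]
wrist_force: [-1.0, -0.1, -1.3]
width: 0.485
```

Request:
drive_tool(steps=[[[0,0,2],0],[[0,0,1.5],0],[[0,0,0],0],[[0,0,0],0]])

```text
time: 28.42
tool_pos: [0.627, 0.2027, 0.0171]
tcp_rot: [2.174, 2.267, 0.002]
wrist_force: [-0.7, -0.5, 5.3]
width: 0.483
```

Request:
drive_tool(steps=[[[0,0,1],0],[[0,0,0],0],[[0,0,0],0]])

```text
time: 28.67
tool_pos: [0.627, 0.2027, 0.0171]
tcp_rot: [2.174, 2.267, 0.002]
wrist_force: [-3.9, -0.9, 10.5]
width: 0.486
```

Request:
drive_tool(steps=[[[0,0,0],0],[[0,0,0],0],[[0,0,0],0],[[0,0,0],0],[[0,0,0],0]], jaw=0.85)

```text
time: 29.08
tool_pos: [0.6261, 0.2024, 0.0144]
tcp_rot: [-2.175, -2.267, 0.001]
wrist_force: [-0.0, -0.2, 0.0]
width: 0.848
```

Request:
drive_tool(steps=[[[0,0,-10],0],[[0,0,-20],0],[[0,0,-30],0],[[0,0,-40],0],[[0,0,-40],0],[[0,0,-40],0],[[0,0,0],0]])

```text
time: 29.67
tool_pos: [0.632, 0.2041, 0.207]
tcp_rot: [2.168, 2.261, 0.024]
wrist_force: [1.4, 0.6, 2.4]
width: 0.85
```

Run:
```python
from h import *
from workcell import bot
i=bot.camera_info("wrist");im=bot.read_camera("wrist"); s=bot.read_state()
cv2.imwrite("pics/w19.png",im[...,::-1])
go(s,.455,-.33,.19,20.5)
```

```text
t29.7 th 92.4 twist 71.89 shift [-351.4  438.4    8.8] norm 562 rows 13.5 tilt [0.0129 0.0036]
```

View pics/w19.png

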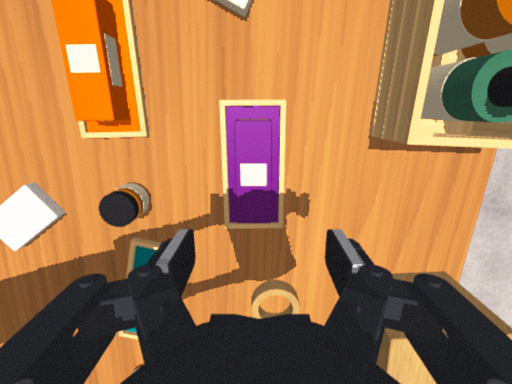

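Request:
drive_tool(steps=[[[0,0,0],6.5],[[0,0,0],6.5],[[0,0,0],6.5],[[0,0,0],6.5],[[0,0,0],6.5],[[0,0,0],6.5],[[0,0,0],6.5],[[0,0,0],6.5]], jaw=0.75)

```text
time: 30.38
tool_pos: [0.6254, 0.2022, 0.1935]
tcp_rot: [-2.951, -1.076, 0.004]
wrist_force: [0.5, 0.6, -0.4]
width: 0.75
```

Request:
drive_tool(steps=[[[0,0,0],6.6],[[0,0,0],6.6],[[0,0,0],6.6],[[-25,31,0],0],[[-25,31,0],0],[[-25,31,0],0],[[-25,31,0],0],[[-25,31,0],0]])

```text
time: 31.05
tool_pos: [0.5621, 0.0121, 0.1937]
tcp_rot: [-3.091, -0.563, 0.003]
wrist_force: [0.6, -0.5, 0.2]
width: 0.749
```

Request:
drive_tool(steps=[[[-25,31,0],0],[[-25,31,0],0],[[-25,31,0],0],[[-25,31,0],0],[[-25,31,0],0],[[-25,31,0],0],[[-25,31,0],0],[[-25,31,0],0]])

```text
time: 31.72
tool_pos: [0.4621, -0.2903, 0.194]
tcp_rot: [-3.09, -0.561, 0.002]
wrist_force: [1.5, 0.2, 0.2]
width: 0.746
```

Request:
drive_tool(steps=[[[-22,31,0],0],[[0,0,0],0],[[0,0,0],0],[[0,0,0],0],[[0,0,0],0],[[0,0,0],0]])

```text
time: 32.22
tool_pos: [0.4543, -0.3243, 0.1944]
tcp_rot: [-3.09, -0.564, 0.001]
wrist_force: [-0.4, 0.2, 0.7]
width: 0.753
```

Run:
```python
from h import *
from workcell import bot
i=bot.camera_info("wrist");im=bot.read_camera("wrist"); s=bot.read_state()
cv2.imwrite("pics/w20.png",im[...,::-1])
print(s['tool_pos'])
rect(im,i,"teal",80,100,150,40,.046,(200,100,420,280))
go(s,.455,-.3355,.0195,20.7)
```

```text
[ 0.45443279 -0.32438077  0.19459206]
teal 3156 [270.9 173. ] rect [ 455.3 -335.7] [121.9  40.3] 20.1 mean [ 459.3 -334. ]
t32.3 th 20.7 twist 0.00 shift [ -3.4  10.7 175.1] norm 175 rows 4.2 tilt [-0.0003  0.0005]
```

View pics/w20.png

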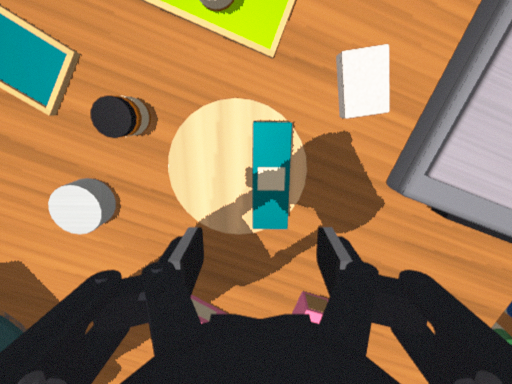

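Request:
drive_tool(steps=[[[-1.7,5.5,0],0],[[-1.6,5.4,10],0],[[0,0,22],0],[[0,0,25],0],[[0,0,25],0],[[0,0,20],0],[[0,0,0],0],[[0,0,0],0]])

```text
time: 32.93
tool_pos: [0.4537, -0.3363, 0.091]
tcp_rot: [-3.088, -0.561, 0.004]
wrist_force: [0.4, -0.2, 0.1]
width: 0.752
```

Request:
drive_tool(steps=[[[0,0,0],0],[[0,0,0],0],[[0,0,0],0]])

```text
time: 33.18
tool_pos: [0.456, -0.3382, 0.0947]
tcp_rot: [3.088, 0.561, 0.003]
wrist_force: [-1.2, 0.1, -0.3]
width: 0.752
```

Run:
```python
from h import *
from workcell import bot
i=bot.camera_info("wrist");im=bot.read_camera("wrist"); s=bot.read_state()
cv2.imwrite("pics/w21.png",im[...,::-1])
print(s['tool_pos'])
rect(im,i,"teal",80,100,150,40,.046,(200,100,420,300))
go(s,.4552,-.3357,.0195,20.5)
```

```text
[ 0.4558358  -0.33805026  0.09455698]
teal 6831 [257.9 195.9] rect [ 455.4 -335.5] [122.1  40.7] 20.0 mean [ 461.1 -333.5]
t33.2 th 20.6 twist 0.09 shift [ 0.1 -2.6 75.1] norm 75 rows 1.8 tilt [ 0.0024 -0.002 ]
```

View pics/w21.png

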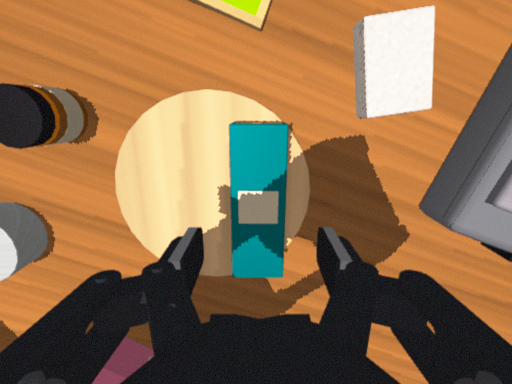

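Request:
drive_tool(steps=[[[0,-1.8,9],0],[[0,0,15],0],[[0,0,15],0],[[0,0,15],0],[[0,0,12],0],[[0,0,8],0],[[0,0,0],0],[[0,0,0],0]])

```text
time: 33.9
tool_pos: [0.4539, -0.3352, 0.0184]
tcp_rot: [-3.09, -0.561, 0.001]
wrist_force: [1.1, -1.2, -0.3]
width: 0.746
```

Request:
drive_tool(steps=[[[0,0,0],0],[[0,0,0],0],[[0,0,0],0]])

```text
time: 34.15
tool_pos: [0.4549, -0.3361, 0.0198]
tcp_rot: [3.09, 0.561, 0.002]
wrist_force: [0.3, 0.3, -0.4]
width: 0.746
```

Request:
drive_tool(steps=[[[0,0,0],0],[[0,0,0],0],[[0,0,0],0],[[0,0,0],0],[[0,0,0],0],[[0,0,0],0],[[0,0,0],0]], jaw=0)

```text
time: 34.73
tool_pos: [0.4548, -0.336, 0.0196]
tcp_rot: [3.09, 0.561, 0.002]
wrist_force: [-0.2, 0.1, 5.1]
width: 0.482
```

Request:
drive_tool(steps=[[[0,0,-3],0],[[0,0,-6],0],[[0,0,-15],0],[[0,0,-25],0],[[0,0,-35],0],[[0,0,-40],0],[[0,0,-40],0],[[0,0,0],0]])

```text
time: 35.4
tool_pos: [0.4584, -0.3388, 0.1925]
tcp_rot: [3.08, 0.559, 0.015]
wrist_force: [1.3, -0.0, 0.7]
width: 0.482
```

Run:
```python
from h import *
from workcell import bot
i=bot.camera_info("wrist");im=bot.read_camera("wrist"); s=bot.read_state()
cv2.imwrite("pics/w22.png",im[...,::-1])
print(s['tool_pos'],s['wrist_force'],s['width'])
go(s,.4835,.0042,.18,78.6)
```

```text
[ 0.45706814 -0.33782066  0.1888716 ] [-0.28483773 -0.40545316 -1.85733374] 0.483613812528044
t35.5 th 20.6 twist -58.01 shift [340.5 -41.8   6.8] norm 343 rows 8.3 tilt [ 0.0084 -0.0068]
```

View pics/w22.png

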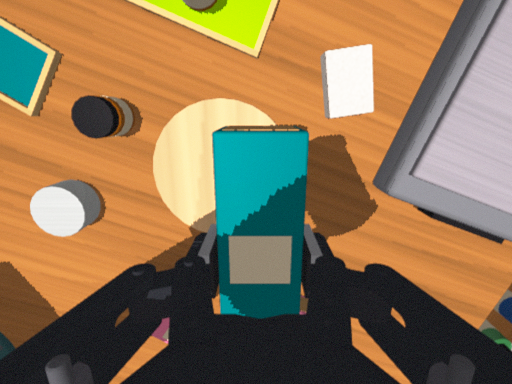

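Request:
drive_tool(steps=[[[0,0,0],-6.5],[[0,0,0],-6.5],[[0,0,0],-6.5],[[0,0,0],-6.5],[[0,0,0],-6.5],[[0,0,0],-6.5],[[0,0,0],-6.5],[[0,0,0],-6.5]])

```text
time: 36.12
tool_pos: [0.4528, -0.3344, 0.1804]
tcp_rot: [-2.524, -1.864, 0.002]
wrist_force: [0.6, -0.7, -1.4]
width: 0.481
```

Request:
drive_tool(steps=[[[0,0,0],-6],[[30,-4,0],0],[[35,-4.3,0],0],[[35,-4.3,0],0],[[35,-4.3,0],0],[[35,-4.3,0],0],[[35,-4.3,0],0],[[35,-4.3,0],0]])

```text
time: 36.78
tool_pos: [0.4706, -0.0924, 0.1808]
tcp_rot: [-2.43, -1.987, 0.003]
wrist_force: [-0.2, -0.6, -1.0]
width: 0.482
```

Request:
drive_tool(steps=[[[35,-4.3,0],0],[[35,-4.3,0],0],[[15,-1,0],0],[[0,0,0],0],[[0,0,0],0],[[0,0,0],0],[[0,0,0],0],[[0,0,0],0]])

```text
time: 37.45
tool_pos: [0.4796, -0.0102, 0.1824]
tcp_rot: [-2.433, -1.987, 0.001]
wrist_force: [-0.3, 0.3, -0.8]
width: 0.483
```

Run:
```python
from h import *
from workcell import bot
i=bot.camera_info("wrist");im=bot.read_camera("wrist"); s=bot.read_state()
t=np.radians(78.6)
C=[[.4835+a*np.cos(t)-b*np.sin(t),.0042+a*np.sin(t)+b*np.cos(t),.01] for a,b in [(.084,.04),(.084,-.04),(-.084,-.04),(-.084,.04)]]
o=im.copy(); cv2.polylines(o,[proj(i,C).astype(int)],1,(255,0,0),1); cv2.imwrite("pics/w23.png",o[...,::-1])
print(s['tool_pos'],s['wrist_force'],s['width'])
go(s,.4835,.0042,.0175,78.6)
```

```text
[ 0.4796516  -0.01017861  0.18255262] [ 0.48330199  0.11285169 -0.68764953] 0.48311744394211603
t37.5 th 78.5 twist -0.11 shift [ 14.9   1.  165. ] norm 166 rows 4.0 tilt [-0.0005 -0.0002]
```

View pics/w23.png

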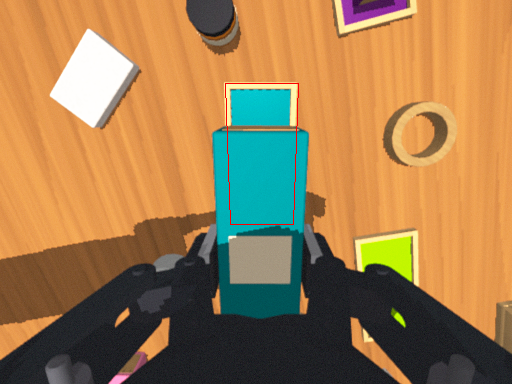

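Request:
drive_tool(steps=[[[7.5,0.5,0],0],[[7,0.5,10],0],[[0,0,25],0],[[0,0,30],0],[[0,0,30],0],[[0,0,25],0],[[0,0,15],0],[[0,0,10],0]])

```text
time: 38.17
tool_pos: [0.4816, 0.0054, 0.0347]
tcp_rot: [-2.429, -1.988, 0.005]
wrist_force: [-1.0, -0.4, -1.5]
width: 0.481
```

Request:
drive_tool(steps=[[[0,0,0],0],[[0,0,0],0],[[0,0,0],0],[[0,0,0],0]])

```text
time: 38.5
tool_pos: [0.4853, 0.0049, 0.0393]
tcp_rot: [2.43, 1.988, 0.004]
wrist_force: [-0.4, -0.1, -0.2]
width: 0.485
```

Run:
```python
from h import *
from workcell import bot
i=bot.camera_info("wrist");im=bot.read_camera("wrist"); s=bot.read_state()
cv2.imwrite("pics/w24.png",im[...,::-1])
go(s,.4835,.0042,.0175,78.6)
```

```text
t38.5 th 78.6 twist -0.02 shift [-1.  -1.6 21.8] norm 22 rows 0.5 tilt [ 0.0031 -0.0001]
```

View pics/w24.png

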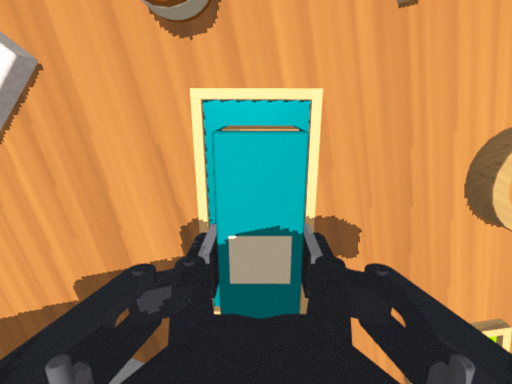

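Request:
drive_tool(steps=[[[-1,-1.5,5],0],[[0,0,6],0],[[0,0,4],0],[[0,0,3],0],[[0,0,0],0],[[0,0,0],0],[[0,0,0],0]])

```text
time: 39.13
tool_pos: [0.4821, 0.0042, 0.0197]
tcp_rot: [-2.431, -1.989, 0.0]
wrist_force: [0.3, 0.3, -1.2]
width: 0.479
```

Request:
drive_tool(steps=[[[0,0,2],0],[[0,0,2],0],[[0,0,0],0],[[0,0,0],0],[[0,0,0],0]])

```text
time: 39.55
tool_pos: [0.4827, 0.0042, 0.0175]
tcp_rot: [2.431, 1.989, 0.001]
wrist_force: [-4.8, -0.3, 12.3]
width: 0.481
```

Request:
drive_tool(steps=[[[0,0,0],0],[[0,0,0],0],[[0,0,0],0],[[0,0,0],0],[[0,0,0],0]], jaw=0.85)

```text
time: 39.97
tool_pos: [0.4819, 0.0042, 0.0156]
tcp_rot: [-2.431, -1.989, 0.0]
wrist_force: [-0.1, -0.3, -0.5]
width: 0.849
```

Request:
drive_tool(steps=[[[0,0,-10],0],[[0,0,-20],0],[[0,0,-30],0],[[0,0,-40],0],[[0,0,-40],0],[[0,0,-40],0],[[0,0,-20],0],[[0,0,0],0]])

```text
time: 40.63
tool_pos: [0.4861, 0.0041, 0.2234]
tcp_rot: [2.425, 1.984, 0.015]
wrist_force: [1.0, -0.1, 0.7]
width: 0.85
```

Request:
drive_tool(steps=[[[0,0,0],0],[[0,0,0],0],[[0,0,0],0],[[0,0,0],0]])

```text
time: 40.97
tool_pos: [0.4806, 0.0043, 0.2137]
tcp_rot: [-2.429, -1.988, 0.005]
wrist_force: [0.5, 0.7, 0.5]
width: 0.849
```

Run:
```python
from h import *
from workcell import bot
for n in("wrist","scene","top"):
    im=bot.read_camera(n); cv2.imwrite(f"pics/{n}_end.png",im[...,::-1])
s=bot.read_state(); print(s['time'],s['tool_pos'],s['wrist_force'])
```

```text
41.1167 [0.48126865 0.00424803 0.21444792] [-0.16988004 -0.10386686  0.455334  ]
```

View pics/scene_end.png

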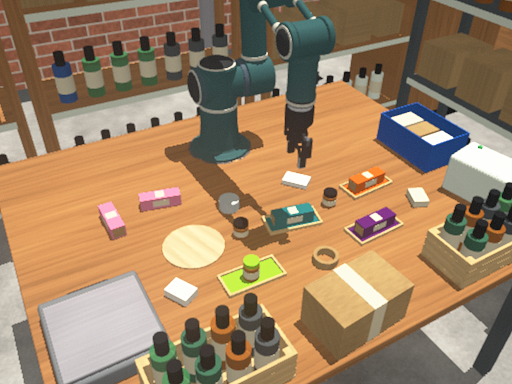

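View pics/wrist_end.png

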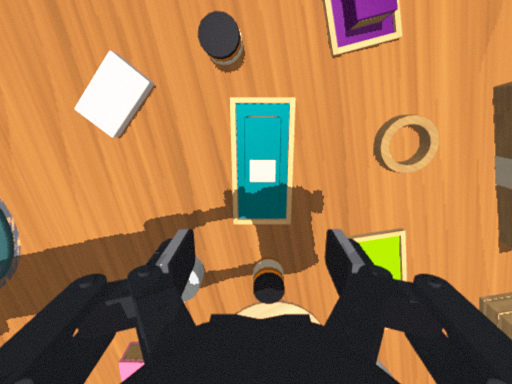

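View pics/top_end.png

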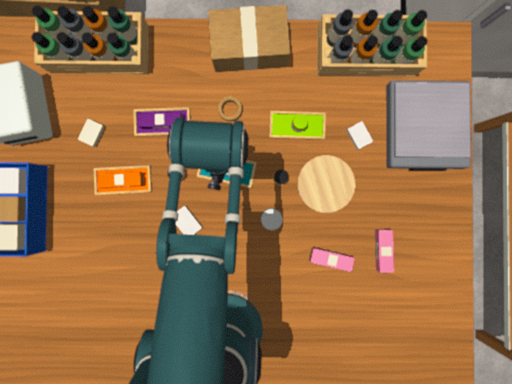

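Run:
```python
from h import *
from workcell import bot
i=bot.camera_info("top"); print("pred jar top",proj(i,[.6209,-.211,.064]), "pred labels",proj(i,[[.4485,.3206,.044],[.6277,.203,.044]]))
im=cv2.imread("pics/top_end.png"); a=cv2.resize(im[100:150,260:335],None,fx=6,fy=6); b=cv2.resize(im[95:205,85:195],None,fx=4,fy=4); b=b[:300]
o=np.zeros((600,450,3),np.uint8); o[:300]=a; o[300:,:440]=b; cv2.imwrite("pics/endc.png",o)
```

```text
pred jar top [[299.44412412 120.90213488]] pred labels [[117.64636623 178.96370747]
 [158.58850047 118.63538532]]
```

View pics/endc.png

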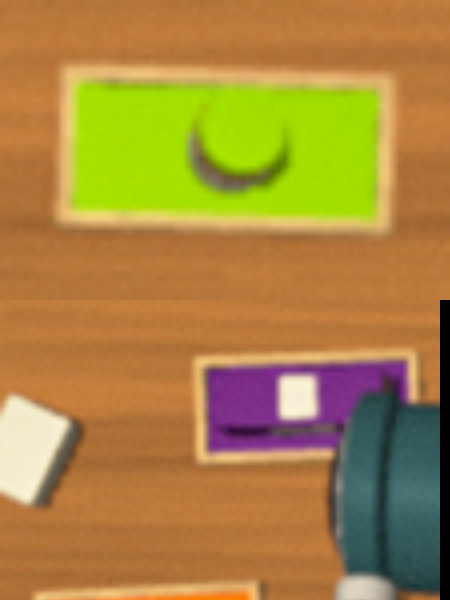

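```bash
python3 -c "
from workcell import bot
print(bot.finish_job())"
```

```text
the job is handed in; nothing more can be done
None
```

I moved all four pieces one at a time: the lime-lidded jar first, then the orange, plum and teal cartons, each set down gently and released in the tray of its own colour. I handed the job in at about 41 s; no verdict was reported.

- **Positions:** in the last top view the jar is about 3 mm from the lime tray's centre and the plum carton about 3 mm from its own. I judged orange and teal by eye in the wrist pictures taken after release. Both look centred, aligned and flat.
- **Bystanders:** both black-lidded jars are standing where they started, by eye in the last pictures. The gripper is open and about 0.21 m above the table, touching nothing.
- **Disagreements:** the top and wrist cameras differed by about 2 mm, except for a few wrist readings taken before the arm had settled or with part of the object hidden, which I did not use. At set-down the wrist force peaked at 7 to 12 N. No check failed.

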